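# Load the reference cuvettes and hold the long cell in the light path

## Robot

A 6-joint arm with a two-finger parallel gripper is mounted at the origin on the work surface. World frame = base frame: x ahead of the robot, y to its left, z up, the work surface at z = 0. Lengths are in m, angles in rad, forces in N, time in s.
With the tool pointing down it reaches from about 0.375 to 0.975 m from the base axis. Payload 3.8 kg.
Tool frame: the origin (TCP) lies on the centre line of the jaws, within the pads' length; the fingertips stand 17 mm ahead of it and the grasp point (between the pads) lies 2 mm behind it; z points along the fingers, y is the line along which they close (so a half turn about z gives the same grasp; the last joint's range is limited). The gripper opens to 85 mm and grips with 20 to 120 N. Pads are 22 mm wide; open, the fingers measure 114 mm over their backs; the gripper's body (76 mm by 85 mm) begins 54 mm behind the grasp point. The pads swing forward as they close: fully open they stand 13 mm farther back than shut.
Start: joints at [1.116, 0.264, 1.604, -0, 1.274, -0.037], TCP at [0.274, 0.617, 0.248] pointing down, gripper open.
Joint ranges: [-2.63, 2.63], [-0.94, 2.18], [0.31, 2.57], [-1.31, 4.45], [0, 2.66], [-2.55, 2.55]. Speed limits (rad/s): [2.57, 2.57, 3.14, 3.14, 3.14, 3.14].

## Interface

Orientations are given as [roll, pitch, yaw] about the fixed x, y, z axes, in that order (R = Rz(yaw) Ry(pitch) Rx(roll)).
In Python, from station import ctrl gives the robot as it stands.
- The arm moves only by the tool jog_arm, called after "Request:" as name(argument=value, ...), one argument or row to a line, values as JSON. Schema: {"type":"object","properties":{"ticks":{"type":"array","items":{"type":"number"},"minItems":7,"maxItems":140},"only":{"type":"string"},"quiet":{"type":"boolean"},"lines":{"type":"string"}},"required":["ticks"],"additionalProperties":false}. ticks is one flat list of numbers that holds 1 to 20 rows one after another, with no inner brackets; each row has 7 numbers: dx, dy, dz in m, then a rotation vector rx, ry, rz in rad, then the opening from 0.0 (shut) to 1.0 (fully open); each row is the pose to reach, as a shift and turn from the pose commanded when the call began, along the tool's axes at that moment; what a row does not reach only later rows make up. A row lasts 1/8 s, in which the tool goes at most 0.0625 m and 0.188 rad, less where a joint would pass 70% of its speed; a pose out of reach is approached as far as the arm can. The fingers move at their own pace and stop on an object; the grip force is fixed at half the most. Time passes only in rows, so rows that do not move let the fingers close. The tool returns the time, the measured TCP pose, the force, the opening and the grip force at its end. only (a regular expression) keeps the lines of the reply that match it, lines (a string "A,B") keeps lines A to B, and quiet returns only ok. Input that does not fit is refused with a message, and nothing moves.
- ctrl.get_obs(): the state, without advancing time (a new reading comes with each control period).
- ctrl.get_image(name): name is "scene" or "side" or "wrist"; returns the picture (420x560x3 uint8, red, green, blue); there is no depth.
- ctrl.camera_params(name): a dict with "camera_matrix" (3x3 intrinsics, pixels), "k1" (the pictures are not rectified: a ray, as slopes to the right and down, at radius r is drawn at 1 + k1 r^2 times it, then the intrinsics apply), "R" (3x3) and "t" (3): a world point X has camera coordinates R X + t; the wrist camera has in their place "mount" (4x4, takes a point from camera to tool coordinates, whose origin is the TCP and whose axes are the flange's). Camera axes: x right, y down, z forward; pixel columns grow to the right and rows downward; lengths in m; the calibration is good to about 2 mm. A picture is of the moment at which its call begins: read the wrist's pose just before it. camera_params takes no time and is no camera call.
- ctrl.close_job(): hands the job in; it is judged then, once.
The state is a dict: "t": time; "q": joint angles; "joint_vel": joint speeds; "joint_torque": joint torques, N m; "eef_pos": TCP position; "tcp_rot": TCP orientation; "ft_force": force on the tool from outside, world axes, zero at the start; "wrist_torque": the same for the moment, N m; "opening": opening from 0.0 (shut) to 1.0 (fully open); "grip_force": force on a finger pad.
Only numpy, scipy, OpenCV 4.12 (cv2) and the standard library are available. Lean on these libraries where they do the work, as an engineer would, in place of code of your own. Each camera call takes 0.05 s, during which the arm holds its last target. There are 200 camera calls.

## Task

Set up a photometer reading: from the steel tray put the two small square cuvettes into the two-place cuvette holder, one in each well, fully down, with their clear windows facing the collimator barrels, and let go of them. Then take the longest cell and hold it upright in the open light path, midway between the lamp and the detector lens, so that the beam runs in through the middle of one clear window and out through the other, along the length of the cell, and finish holding it still there in the gripper, not set down. Grip all of these glass cells by their frosted faces only, do not drop or tip them over, and leave the middle-sized spare cell, the beaker and the dropper bottle where they are.

Things in the scene. Friction and masses are not known exactly. Their poses are not given: they have to be found in the camera images.
- ref_a: Square reference cuvette, 12.5 x 12.5 x 45 mm tall plus a dark stopper 9 x 9 x 4 mm, 16 g, upright in the tray. Origin: centre of its underside, z up. Frosted (matt whitish) faces look along its +y and -y, clear windows along +x and -x. The windows end 1.5 mm inside the frosted faces, so wide pads closing along y touch only frosted glass.
- ref_b: The other, identical one. Square reference cuvette, 12.5 x 12.5 x 45 mm tall plus a dark stopper 9 x 9 x 4 mm, 16 g, upright in the tray. Origin: centre of its underside, z up. Frosted (matt whitish) faces look along its +y and -y, clear windows along +x and -x. The windows end 1.5 mm inside the frosted faces, so wide pads closing along y touch only frosted glass.
- sample: The long cell, to be held in the light: 54 mm long (x), 20 mm wide (y), 50 mm tall plus a 3 mm dark lid inset 1.75 mm, about 75 g, upright in the tray. Origin: centre of its underside, z up. Frosted faces (54 x 50 mm, 20 mm apart) look along +y and -y; the clear windows (16 x 50 mm) are its two ends, along +x and -x. Half turns make no difference.
- sample_win0 (a point): Centre of the long cell's clear window at its +x end, 25 mm above its underside.
- sample_win1 (a point): Centre of the long cell's clear window at its -x end, 25 mm above its underside.
- spare: Spare middle-sized cell, 24 mm (x) x 20 mm (y) x 50 mm tall with a 3 mm lid, of the same make, in the tray among the others; leave it alone. Origin: centre of its underside.
- tray: Fixed steel tray 250 mm (x) x 230 mm (y), floor 3 mm thick, rim 12 mm high. Origin: centre of its underside on the bench. The four cells stand on its floor about 100 to 120 mm apart, in any order, each turned up to 0.85 rad either way.
- holder: Fixed two-place cuvette holder: grey block 36 (x) x 110 (y) x 40 mm high; two wells 14.5 mm square (mouths flared to 19 mm), 25 mm deep, at y = +35 and -35 mm. Black collimator barrels before and behind each well (out to 42 mm, top 33 mm up) point along the block's x: a cuvette's windows must face +x and -x of the block. Origin: centre of its underside.
- well0 (a point): Centre of the floor of the well at the block's +y side, 15 mm above the bench; axes as the holder's. The mouth is 25 mm above this point.
- well1 (a point): Centre of the floor of the well at the block's -y side, 15 mm above the bench; axes as the holder's. The mouth is 25 mm above this point.
- photometer: Fixed open-path photometer: aluminium rail 440 (x) x 48 x 20 mm high with a finned grey lamp head (+x end) and a box-shaped grey detector head (-x end) on posts. Their lens tubes (35 mm across) face each other over a clear gap of 140 mm, axis 120 mm above the bench; the heads are up to 60 mm wide and reach 150 mm up and 215 mm either side. Origin: middle of the rail, on the bench.
- beam (a point): Middle of the light path, halfway between the two lenses, 120 mm above the bench. The thin beam (4 mm across) runs along this point's x axis (the photometer's x).
- beaker: Small empty glass beaker, 42 mm across, 55 mm tall; bystander, origin at its underside.
- dropper: Amber dropper bottle, 28 mm across, 90 mm tall; bystander, origin at its underside.

How it is judged:
On the way, in this order (a step that is already met when the one before it is completed fails the run):
1. one of the square reference cuvettes is seated in a well of the holder, windows towards the barrels, and let go (((horizontal distance between ref_a and well0 below 0.003 m and z of ref_a in the frame of well0 between -0.003 and 0.003 m and angle between ref_a's own z axis and vertical below 0.1 rad and angle between the x axis of ref_a and the x axis of holder, either way round below 0.3 rad and contact force between ref_a and the fingers below 0.1 N) or (horizontal distance between ref_a and well1 below 0.003 m and z of ref_a in the frame of well1 between -0.003 and 0.003 m and angle between ref_a's own z axis and vertical below 0.1 rad and angle between the x axis of ref_a and the x axis of holder, either way round below 0.3 rad and contact force between ref_a and the fingers below 0.1 N) or (horizontal distance between ref_b and well0 below 0.003 m and z of ref_b in the frame of well0 between -0.003 and 0.003 m and angle between ref_b's own z axis and vertical below 0.1 rad and angle between the x axis of ref_b and the x axis of holder, either way round below 0.3 rad and contact force between ref_b and the fingers below 0.1 N) or (horizontal distance between ref_b and well1 below 0.003 m and z of ref_b in the frame of well1 between -0.003 and 0.003 m and angle between ref_b's own z axis and vertical below 0.1 rad and angle between the x axis of ref_b and the x axis of holder, either way round below 0.3 rad and contact force between ref_b and the fingers below 0.1 N))), for 0.2 s.
2. both reference cuvettes are seated so, one in each well, and let go ((((horizontal distance between ref_a and well0 below 0.003 m and z of ref_a in the frame of well0 between -0.003 and 0.003 m and angle between ref_a's own z axis and vertical below 0.1 rad and angle between the x axis of ref_a and the x axis of holder, either way round below 0.3 rad and contact force between ref_a and the fingers below 0.1 N) and (horizontal distance between ref_b and well1 below 0.003 m and z of ref_b in the frame of well1 between -0.003 and 0.003 m and angle between ref_b's own z axis and vertical below 0.1 rad and angle between the x axis of ref_b and the x axis of holder, either way round below 0.3 rad and contact force between ref_b and the fingers below 0.1 N)) or ((horizontal distance between ref_a and well1 below 0.003 m and z of ref_a in the frame of well1 between -0.003 and 0.003 m and angle between ref_a's own z axis and vertical below 0.1 rad and angle between the x axis of ref_a and the x axis of holder, either way round below 0.3 rad and contact force between ref_a and the fingers below 0.1 N) and (horizontal distance between ref_b and well0 below 0.003 m and z of ref_b in the frame of well0 between -0.003 and 0.003 m and angle between ref_b's own z axis and vertical below 0.1 rad and angle between the x axis of ref_b and the x axis of holder, either way round below 0.3 rad and contact force between ref_b and the fingers below 0.1 N)))), for 0.2 s.
At the end, for the whole second after the job is handed in: Both square cuvettes down in the wells (3 mm), windows to the barrels (0.3 rad), released. Long cell held on both frosted faces, still, upright (0.2 rad), clear of the photometer, both window centres within 5 mm sideways and 18 mm in height of the beam, 30 mm along it from mid gap ((((horizontal distance between ref_a and well0 below 0.003 m and z of ref_a in the frame of well0 between -0.003 and 0.003 m and angle between ref_a's own z axis and vertical below 0.1 rad and angle between the x axis of ref_a and the x axis of holder, either way round below 0.3 rad and contact force between ref_a and the fingers below 0.1 N) and (horizontal distance between ref_b and well1 below 0.003 m and z of ref_b in the frame of well1 between -0.003 and 0.003 m and angle between ref_b's own z axis and vertical below 0.1 rad and angle between the x axis of ref_b and the x axis of holder, either way round below 0.3 rad and contact force between ref_b and the fingers below 0.1 N)) or ((horizontal distance between ref_a and well1 below 0.003 m and z of ref_a in the frame of well1 between -0.003 and 0.003 m and angle between ref_a's own z axis and vertical below 0.1 rad and angle between the x axis of ref_a and the x axis of holder, either way round below 0.3 rad and contact force between ref_a and the fingers below 0.1 N) and (horizontal distance between ref_b and well0 below 0.003 m and z of ref_b in the frame of well0 between -0.003 and 0.003 m and angle between ref_b's own z axis and vertical below 0.1 rad and angle between the x axis of ref_b and the x axis of holder, either way round below 0.3 rad and contact force between ref_b and the fingers below 0.1 N))) and contact force between each of sample_c0, sample_c1 and the fingers above 1 N and y of sample_win0 in the frame of beam between -0.005 and 0.005 m and z of sample_win0 in the frame of beam between -0.018 and 0.018 m and y of sample_win1 in the frame of beam between -0.005 and 0.005 m and z of sample_win1 in the frame of beam between -0.018 and 0.018 m and x of sample in the frame of beam between -0.03 and 0.03 m and angle between sample's own z axis and vertical below 0.2 rad and linear speed of sample below 0.02 m/s and angular speed of sample below 0.2 rad/s and contact force between sample and photometer below 0.1 N); the arm keeps its last pose, push and grip.
It fails at once if the fingers touch a clear window or the lid of a reference cuvette or of the long cell (contact force between any of ref_a_c2, ref_a_c3, ref_a_c5, ref_b_c2, ref_b_c3, ref_b_c5, sample_c2, sample_c3, sample_c5 and the fingers above 0.5 N).
It fails at once if a cuvette or the long cell falls freely (faster than 0.6 m/s, a drop of about 2 cm, with no finger on it) ((linear speed of ref_a above 0.6 m/s and contact force between ref_a and the fingers below 0.05 N) or (linear speed of ref_b above 0.6 m/s and contact force between ref_b and the fingers below 0.05 N) or (linear speed of sample above 0.6 m/s and contact force between sample and the fingers below 0.05 N)).
It fails at once if a cuvette or the long cell is tipped by more than 35 degrees (angle between any of ref_a, ref_b, sample's own z axis and vertical above 0.61 rad).
It fails at once if the spare middle-sized cell is moved more than 15 mm (distance of spare from where it was at the start of the episode above 0.015 m).
It fails at once if a bystander (beaker, dropper bottle) is moved more than 25 mm (distance of any of beaker, dropper from where it was at the start of the episode above 0.025 m).
It also fails if it takes over 72 s, if anything falls off the work surface, if the arm or the gripper's body presses on something with over 40 N, if the wrist force passes 120 N, or if a joint passes its speed limit or range.

## Working session

There is one attempt and no reset: what is moved stays moved. The work goes in short steps, Python scripts to look and compute and a tool call to move; the robot and the scene stay as the last step left them, time stands still between calls to the robot, and variables do not carry over. Pictures are saved under pics/ and viewed, at most 10 in all, crops included, and the job is handed in when it is done.

```bash
ls; mkdir -p pics
```

Run:
```python
from station import ctrl
import cv2,numpy as np
for n in("scene","side","wrist"):
    cv2.imwrite(f"pics/{n}0.png",ctrl.get_image(n)[:,:,::-1]); p=ctrl.camera_params(n)
    print(n,{k:np.round(v,4).tolist() for k,v in p.items()})
print(ctrl.get_obs())
```

```text
pics
station.py
scene {'camera_matrix': [[459.9085, 0.0, 279.6321], [0.0, 459.9085, 210.0648], [0.0, 0.0, 1.0]], 'k1': 0.0486, 'R': [[-0.1657, 0.9861, 0.0062], [0.6992, 0.1219, -0.7044], [-0.6954, -0.1124, -0.7097]], 't': [0.0699, -0.2955, 1.3795]}
side {'camera_matrix': [[405.7893, 0.0, 284.3692], [0.0, 405.7893, 205.5605], [0.0, 0.0, 1.0]], 'k1': -0.0516, 'R': [[-0.9974, -0.0711, 0.0129], [-0.0559, 0.6454, -0.7618], [0.0458, -0.7605, -0.6477]], 't': [0.5182, 0.0963, 0.8855]}
wrist {'camera_matrix': [[305.4179, 0.0, 274.5761], [0.0, 305.4179, 215.0088], [0.0, 0.0, 1.0]], 'k1': -0.0664, 'mount': [[0.0003, -0.9517, -0.307, 0.079], [1.0, 0.0006, -0.0008, -0.0002], [0.0009, -0.307, 0.9517, -0.1256], [0.0, 0.0, 0.0, 1.0]]}
{'t': 0.15, 'q': array([ 1.11608266e+00,  2.64606614e-01,  1.60507225e+00,  5.09750490e-05,
        1.27370938e+00, -3.69453807e-02]), 'joint_vel': array([-0.00112597, -0.00222919, -0.00388103,  0.00087469,  0.00062861,
       -0.00191927]), 'joint_torque': array([-1.70469971e-04, -5.15907919e+01, -3.67958844e+01, -2.29142515e-04,
        8.09405901e-03,  2.09377697e-05]), 'eef_pos': array([0.27363785, 0.61645177, 0.24722369]), 'tcp_rot': array([-3.13980010e+00, -1.15005236e-04,  2.72380930e+00]), 'ft_force': array([ 0.33150977,  0.34754889, -0.18699318]), 'wrist_torque': array([-0.04316638, -0.02482521, -0.01333037]), 'grip_force': 0.0, 'opening': 0.9978913846491441}
```

View pics/scene0.png

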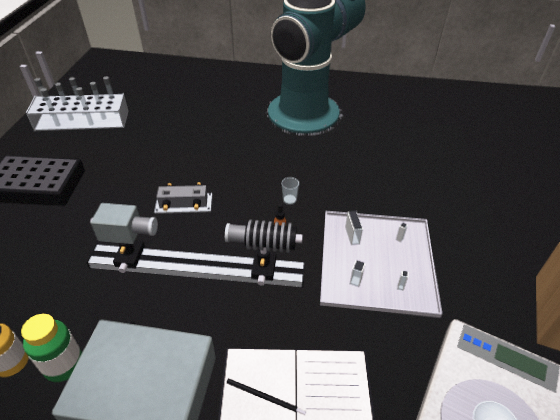

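View pics/side0.png

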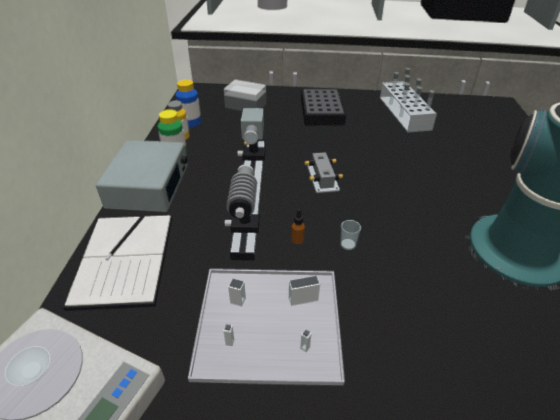

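The scene view shows the tray with the long cell at (353,228), the spare at (357,272) and the refs at (402,231) and (403,280). The holder is at (182,195), the detector head at left (115,222) and the lamp at (268,235). The side view shows the spare at (237,291), the long cell at (304,290), the refs at (229,334) and (306,340), and the holder at (323,170).

Create h.py:
```python
import numpy as np, cv2
from scipy.spatial.transform import Rotation as Ro
from station import ctrl
P={n:ctrl.camera_params(n) for n in("scene","side","wrist")}
def cam(n,obs=None):
    p=P[n]
    if n!="wrist": return np.array(p["R"]),np.array(p["t"])
    M=np.array(p["mount"]); Rt=Ro.from_euler("xyz",obs["tcp_rot"]).as_matrix()
    Rw=Rt@M[:3,:3]; c=Rt@M[:3,3]+obs["eef_pos"]; return Rw.T,-Rw.T@c
def rays(n,px,obs=None):
    R,t=cam(n,obs); p=P[n]
    u=cv2.undistortPoints(np.array(px,float).reshape(-1,1,2),np.array(p["camera_matrix"]),np.array([p["k1"],0,0,0]))[:,0]
    return -R.T@t, np.c_[u,np.ones(len(u))]@R
def plane(n,px,z,obs=None):
    c,d=rays(n,px,obs); return c+d*((z-c[2])/d[:,2])[:,None]
def proj(n,X,obs=None):
    R,t=cam(n,obs); p=P[n]
    return cv2.projectPoints(np.array(X,float).reshape(-1,1,3),cv2.Rodrigues(R)[0],t,np.array(p["camera_matrix"]),np.array([p["k1"],0,0,0]))[0][:,0]
def tri(*v): # (c,d) pairs -> point, residual
    A=0;b=0
    for c,d in v:
        d=d/np.linalg.norm(d);Q=np.eye(3)-np.outer(d,d);A=A+Q;b=b+Q@c
    X=np.linalg.solve(A,b); return X,max(np.linalg.norm(np.cross(X-c,d/np.linalg.norm(d))) for c,d in v)
def shot(name,n="wrist"):
    o=ctrl.get_obs(); im=ctrl.get_image(n)[:,:,::-1].copy(); cv2.imwrite(f"pics/{name}.png",im)
    np.save(f"pics/{name}.npy",np.r_[o["eef_pos"],o["tcp_rot"]]); return im,o
def load(name):
    a=np.load(f"pics/{name}.npy"); return cv2.imread(f"pics/{name}.png"),dict(eef_pos=a[:3],tcp_rot=a[3:])
def delta(pos,yaw,obs=None): # shift in tool axes + rz, tool down (roll=pi)
    o=obs or ctrl.get_obs(); Rt=Ro.from_euler("xyz",o["tcp_rot"]); 
    best=min((Ro.from_euler("xyz",[np.pi,0,yaw+k*np.pi]) for k in(0,1)),key=lambda g:(Rt.inv()*g).magnitude())
    return np.round(Rt.inv().apply(np.array(pos)-o["eef_pos"]),4),np.round((Rt.inv()*best).as_rotvec(),4)
```

Run:
```python
from h import *
for k,a,b in[("long",(353,214),(304,279)),("spare",(358,262),(237,281)),("ref1",(404,224),(305,333)),("ref2",(405,272),(229,326)),("hold",(182,187),(323,157)),("lampc",(266,224),(244,170))]:
    c,d=rays("scene",[a]);e,f=rays("side",[b]);X,r=tri((c,d[0]),(e,f[0]));print(k,X.round(4),round(r,4))
```

```text
long [0.4708 0.1691 0.062 ] 0.0026
spare [0.594  0.1841 0.0581] 0.0008
ref1 [0.467  0.2767 0.0505] 0.0008
ref2 [0.5947 0.2747 0.0498] 0.0024
hold [ 0.4401 -0.2262  0.06  ] 0.0052
lampc [6.091e-01 2.000e-04 1.631e-01] 0.0112
```

Run:
```python
from h import *
print(delta([0.58,0.2,0.25],2.9))
```

```text
(array([-0.449 , -0.2563, -0.0024]), array([-0.0018, -0.0003, -0.1762]))
```

Request:
jog_arm(
  ticks=[-0.05, -0.03, 0, 0, 0, 0, 1, -0.10, -0.06, 0, 0, 0, 0, 1, -0.15, -0.09, 0, 0, 0, 0, 1, -0.20, -0.12, 0, 0, 0, 0, 1, -0.25, -0.145, 0, 0, 0, -0.05, 1, -0.30, -0.17, 0, 0, 0, -0.1, 1, -0.35, -0.2, 0, 0, 0, -0.15, 1, -0.40, -0.23, 0, 0, 0, -0.176, 1, -0.449, -0.256, 0, 0, 0, -0.176, 1, -0.449, -0.256, 0, 0, 0, -0.176, 1, -0.449, -0.256, 0, 0, 0, -0.176, 1, -0.449, -0.256, 0, 0, 0, -0.176, 1],
)

```text
t: 1.65
eef_pos: [0.5795, 0.2019, 0.2481]
tcp_rot: [3.142, -0.001, 2.901]
ft_force: [0.5, 0.2, 0.2]
opening: 1.003
grip_force: 0.0
```

Run:
```python
from h import *
shot("w1")
```

```text
(no output)
```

View pics/w1.png

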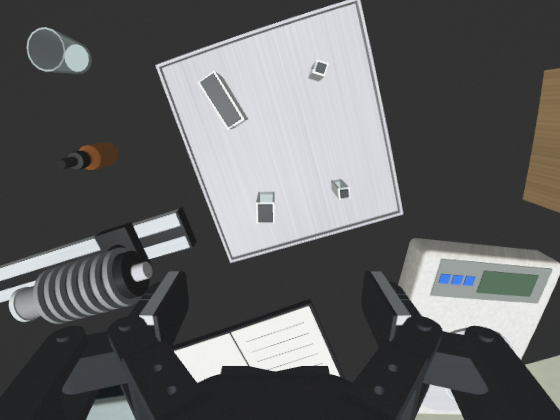

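The wrist view shows the long cell's lid at (222,100), the spare's at (265,212) and the ref lids at (320,68) and (344,194). The lamp tail is at lower left and the fingers are at rows above 270.

Run:
```python
from h import *
im,o=load("w1"); g=cv2.cvtColor(im,cv2.COLOR_BGR2GRAY)
m=((g<115)*255).astype(np.uint8)
n,L,S,C=cv2.connectedComponentsWithStats(m)
for i in range(1,n):
    if 30<S[i,4]<2500 and 160<C[i][0]<400 and C[i][1]<250:
        c=cv2.findContours((L==i).astype(np.uint8),0,2)[0][0]; (x,y),wh,a=cv2.minAreaRect(c)
        print(S[i,4],(round(x,1),round(y,1)),np.round(wh,1),a, plane("wrist",[(x,y)],.052,o).round(4))
a=cv2.resize(im[40:100,280:360],None,fx=7,fy=7,interpolation=2);b=cv2.resize(im[165:225,300:380],None,fx=7,fy=7,interpolation=2)
cv2.imwrite("pics/crop1.png",cv2.resize(np.hstack([a,b]),(800,300)))
```

```text
48 (255.1, 33.6) [ 1.3 42.1] 71.56504821777344 [[0.4233 0.2206 0.052 ]]
76 (320.4, 67.5) [8.2 9. ] 14.03624439239502 [[0.4675 0.2747 0.052 ]]
34 (185.9, 138.0) [29.7  1.2] 69.44395446777344 [[0.5004 0.1265 0.052 ]]
58 (343.5, 193.0) [8. 7.] 90.0 [[0.5967 0.2743 0.052 ]]
231 (265.0, 213.0) [16. 14.] 90.0 [[0.5985 0.1859 0.052 ]]
190 (314.7, 234.8) [  2.8 173.2] 74.8936996459961 [[0.637  0.2342 0.052 ]]
```

View pics/crop1.png

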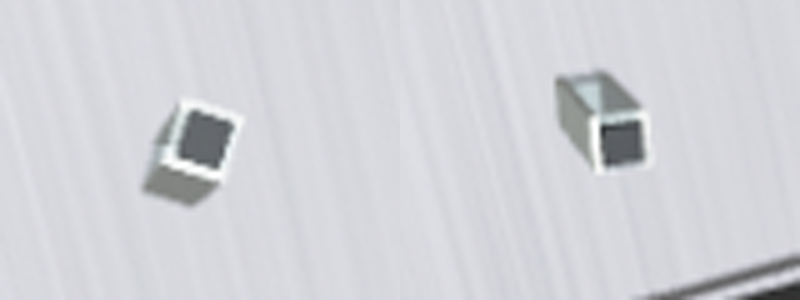

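Ref1 at left shows a matt grey frosted face looking image-down and a clear teal face at left. Ref2 at right shows its frosted face looking image-left and a clear face at the top. I'll hover over ref1 with the grasp yaw.

Run:
```python
from h import *
print(delta([0.4675,0.2747,0.13],1.02+2*np.pi), ctrl.get_obs()["q"])
```

```text
(array([0.126 , 0.044 , 0.1182]), array([ 4.00e-04, -4.00e-04, -1.26e+00])) [ 2.94649397e-01  1.49485903e-01  1.74092816e+00  3.12454830e-04
  1.25156653e+00 -1.03626444e+00]
```

Request:
jog_arm(
  ticks=[0.015, 0.005, 0.012, 0, 0, 0.188, 1, 0.03, 0.01, 0.024, 0, 0, 0.376, 1, 0.045, 0.015, 0.036, 0, 0, 0.564, 1, 0.06, 0.02, 0.048, 0, 0, 0.752, 1, 0.075, 0.025, 0.06, 0, 0, 0.94, 1, 0.09, 0.03, 0.072, 0, 0, 1.128, 1, 0.105, 0.035, 0.084, 0, 0, 1.316, 1, 0.115, 0.04, 0.1, 0, 0, 1.504, 1, 0.126, 0.044, 0.118, 0, 0, 1.692, 1, 0.126, 0.044, 0.118, 0, 0, 1.88, 1, 0.126, 0.044, 0.118, 0, 0, 1.88, 1, 0.126, 0.044, 0.118, 0, 0, 1.88, 1],
)

```text
t: 3.2
eef_pos: [0.4685, 0.2743, 0.1308]
tcp_rot: [3.141, -0.001, 1.024]
ft_force: [-0.8, 0.2, -0.5]
opening: 0.997
grip_force: 0.0
```

Run:
```python
from h import *
im,o=shot("w2")
u,v=map(int,proj("wrist",[[.4675,.2747,.05]],o)[0]);print(u,v,ctrl.get_obs()["q"])
cv2.imwrite("pics/crop2.png",cv2.resize(im[v-50:v+50,u-66:u+66],(792,600),interpolation=2))
```

```text
273 230 [4.83372535e-01 1.19551104e-01 2.00436563e+00 4.09582655e-05
 1.01667836e+00 1.03129938e+00]
```

View pics/crop2.png

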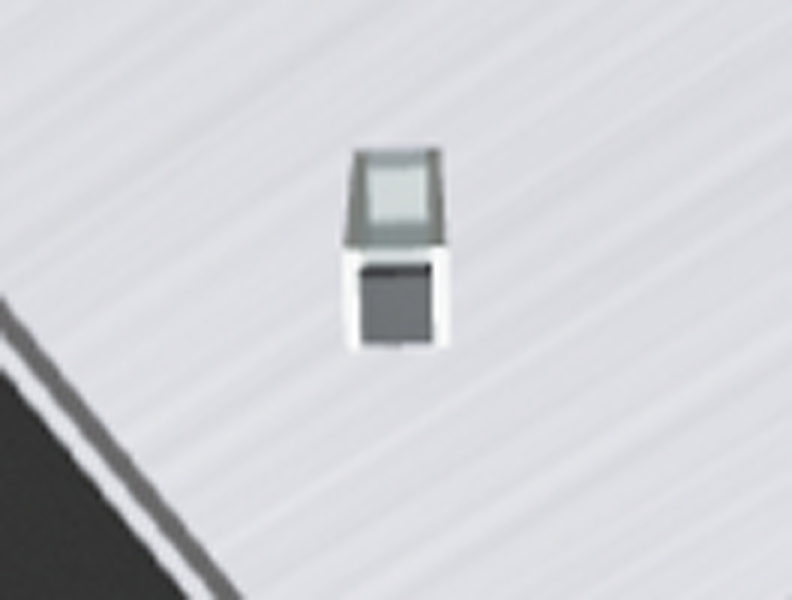

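The crop shows ref1 square to the jaws: the lid is centred at crop (396,304), i.e. image (273,230.7), its clear window faces image-up and its frosted faces look left and right.

Run:
```python
from h import *
_,o1=load("w1");im,o2=load("w2")
c,d=rays("wrist",[(320.4,67.5)],o1);e,f=rays("wrist",[(273.0,230.7)],o2)
print(tri((c,d[0]),(e,f[0])))
c3,d3=rays("scene",[(404,224)]);c4,d4=rays("side",[(305,333)])
X,r=tri((c,d[0]),(e,f[0]),(c3,d3[0]),(c4,d4[0]));print(X,r)
p=plane("wrist",[(273,230.7)],.052,o2)[0];print(p,delta([p[0],p[1],.047],1.02,o2))
```

```text
(array([0.46788065, 0.27501045, 0.05062169]), np.float64(0.00040192625193318784))
[0.46750349 0.27576948 0.05045043] 0.0014325171027760486
[0.46775748 0.27551227 0.052     ] (array([ 0.0005, -0.0013,  0.0838]), array([ 0.0005, -0.0008,  0.0038]))
```

Request:
jog_arm(
  ticks=[0, -0.001, 0.04, 0, 0, 0, 0.6, 0, -0.001, 0.07, 0, 0, 0, 0.6, 0, -0.001, 0.084, 0, 0, 0, 0.5, 0, -0.001, 0.084, 0, 0, 0, 0.3, 0, -0.001, 0.084, 0, 0, 0, 0, 0, -0.001, 0.084, 0, 0, 0, 0, 0, -0.001, 0.084, 0, 0, 0, 0, 0, -0.001, 0.084, 0, 0, 0, 0],
)

```text
t: 4.25
eef_pos: [0.4685, 0.2746, 0.0473]
tcp_rot: [3.141, -0.002, 1.02]
ft_force: [-0.6, -0.2, 4.0]
opening: 0.126
grip_force: 61.1
```

Run:
```python
from h import *
print(delta([0.385,-0.23,0.2],0))
```

```text
(array([-0.4734,  0.1931, -0.1533]), array([ 0.    , -0.0021,  1.0198]))
```

Request:
jog_arm(
  ticks=[0, 0, -0.03, 0, 0, 0, 0, 0, 0, -0.08, 0, 0, 0, 0, 0, 0, -0.13, 0, 0, 0, 0, -0.04, 0.015, -0.153, 0, 0, 0.1, 0, -0.09, 0.037, -0.153, 0, 0, 0.2, 0, -0.14, 0.057, -0.153, 0, 0, 0.3, 0, -0.19, 0.078, -0.153, 0, 0, 0.4, 0, -0.24, 0.098, -0.153, 0, 0, 0.5, 0, -0.29, 0.118, -0.153, 0, 0, 0.6, 0, -0.34, 0.139, -0.153, 0, 0, 0.72, 0, -0.39, 0.159, -0.153, 0, 0, 0.84, 0, -0.43, 0.175, -0.153, 0, 0, 0.94, 0, -0.4734, 0.1931, -0.153, 0, 0, 1.02, 0, -0.4734, 0.1931, -0.153, 0, 0, 1.02, 0, -0.4734, 0.1931, -0.153, 0, 0, 1.02, 0],
)

```text
t: 6.12
eef_pos: [0.3841, -0.2299, 0.199]
tcp_rot: [-3.141, 0.001, -0.001]
ft_force: [0.4, -0.1, -0.2]
opening: 0.126
grip_force: 60.7
```

Run:
```python
from h import *
im,o=shot("w3")
```

```text
(no output)
```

View pics/w3.png

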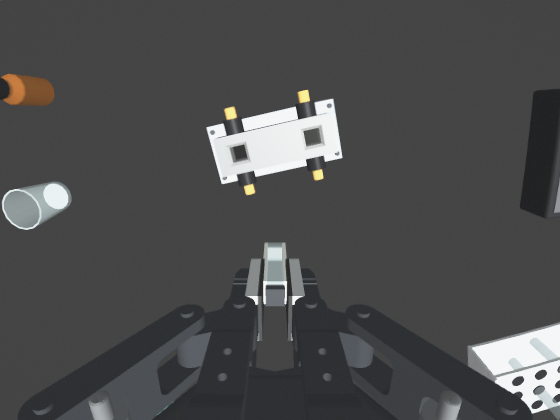

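The wrist view shows the wells at (239,152) and (313,137) in the tilted block, with yellow barrel caps at (231,113), (249,189), (304,97) and (318,174). The held cuvette is at (275,270), upright between the pads.

Add to h.py:
```python
def wells(im,guess,thr,r=16):
    g=cv2.cvtColor(im,cv2.COLOR_BGR2GRAY); out=[]
    for u,v in guess:
        u,v=int(u),int(v); s=(g[v-r:v+r+1,u-r:u+r+1]<thr).astype(np.uint8)
        n,L,S,C=cv2.connectedComponentsWithStats(s); i=L[r,r] or 1+np.argmax(S[1:,4])
        c=cv2.findContours((L==i).astype(np.uint8),0,2)[0][0]; (x,y),wh,a=cv2.minAreaRect(c)
        out.append((x+u-r,y+v-r,wh,a))
    return out
```

Run:
```python
from h import *
im,o=load("w3"); g=cv2.cvtColor(im,cv2.COLOR_BGR2GRAY)
print(g[137,290:336]); print(g[120:156,313])
for thr in(110,160,200):
  W=wells(im,[(239,152),(313,137)],thr)
  p=plane("wrist",[w[:2] for w in W],.04,o); print(thr,np.round([w[:2] for w in W],1).tolist(),[(np.round(w[2],1).tolist(),round(w[3],1)) for w in W],p.round(4).tolist(),np.linalg.norm(p[0]-p[1]),np.arctan2(*(p[0]-p[1])[1::-1]))
```

```text
[240 240 240 240 240 240 240 240 241 240 241 240 230 226 159  78  78  79
  78  79  79  79  81  79  80  79  80  83  89 104 152 175 174 202 241 243
 243 243 242 242 243 242 243 243 244 245]
[242 242 242 242 242 242 214 203 188  93  81  81  80  81  81  80  80  79
  80  79  79  79  84  96 117 191 211 215 232 240 241 240 240 240 240 240]
110 [[239.6, 152.5], [311.8, 136.4]] [([14.2, 12.3], 77.5), ([15.0, 14.6], 80.5)] [[0.431, -0.1978, 0.04], [0.4454, -0.2639, 0.04]] 0.0676468539167129 1.7859521390002622
160 [[238.5, 153.0], [312.2, 136.5]] [([15.8, 15.0], 76.0), ([15.9, 16.3], 78.7)] [[0.4305, -0.1968, 0.04], [0.4454, -0.2642, 0.04]] 0.06908687562585596 1.7882513010419179
200 [[239.1, 153.0], [313.2, 136.0]] [([18.4, 17.2], 76.0), ([19.4, 18.8], 80.0)] [[0.4305, -0.1973, 0.04], [0.4458, -0.2652, 0.04]] 0.06952651990666082 1.7919958909407634
```

Run:
```python
from h import *
print(delta([0.4458,-.2652,0.13],.22))
```

```text
(array([0.0616, 0.0359, 0.0689]), array([-0.0009,  0.0004, -0.2195]))
```

Request:
jog_arm(
  ticks=[0.03, 0.018, 0.02, 0, 0, -0.11, 0, 0.05, 0.03, 0.045, 0, 0, -0.2, 0, 0.0616, 0.0359, 0.069, 0, 0, -0.22, 0, 0.0616, 0.0359, 0.069, 0, 0, -0.22, 0, 0.0616, 0.0359, 0.069, 0, 0, -0.22, 0, 0.0616, 0.0359, 0.069, 0, 0, -0.22, 0],
)

```text
t: 6.92
eef_pos: [0.4464, -0.266, 0.1316]
tcp_rot: [3.14, -0.001, 0.22]
ft_force: [0.3, -0.9, -0.3]
opening: 0.127
grip_force: 60.7
```

Run:
```python
from h import *
im,o=shot("w4")
g=proj("wrist",[[.4458,-.2652,.04],[.4305,-.1973,.04]],o);print(g)
for thr in(160,200,235):
  W=wells(im,g,thr,22); p=plane("wrist",[w[:2] for w in W],.04,o); print(thr,np.round([w[:2] for w in W],1).tolist(),[(np.round(w[2],1).tolist(),round(w[3],1)) for w in W],p.round(4).tolist(),np.linalg.norm(p[0]-p[1]),np.arctan2(*(p[1]-p[0])[1::-1]))
cv2.imwrite("pics/crop4.png",cv2.resize(im[180:320,180:370],None,fx=4,fy=4,interpolation=2))
```

```text
[[273.01069387 225.96239335]
 [181.53292698 226.03517485]]
160 [[272.0, 225.0], [181.5, 224.5]] [([16.0, 18.0], 90.0), ([17.0, 19.0], 90.0)] [[0.4464, -0.2643, 0.04], [0.4317, -0.1971, 0.04]] 0.06874826970821368 1.7856581898489912
200 [[273.5, 226.5], [182.0, 224.5]] [([21.0, 21.0], 90.0), ([17.0, 20.0], 90.0)] [[0.4455, -0.2657, 0.04], [0.4318, -0.1975, 0.04]] 0.06951342966096208 1.7683611674757052
235 [[272.0, 227.0], [181.0, 226.0]] [([24.0, 26.0], 90.0), ([44.0, 44.0], 90.0)] [[0.4448, -0.2646, 0.04], [0.4304, -0.1969, 0.04]] 0.06924804599437218 1.779969350820193
```

View pics/crop4.png

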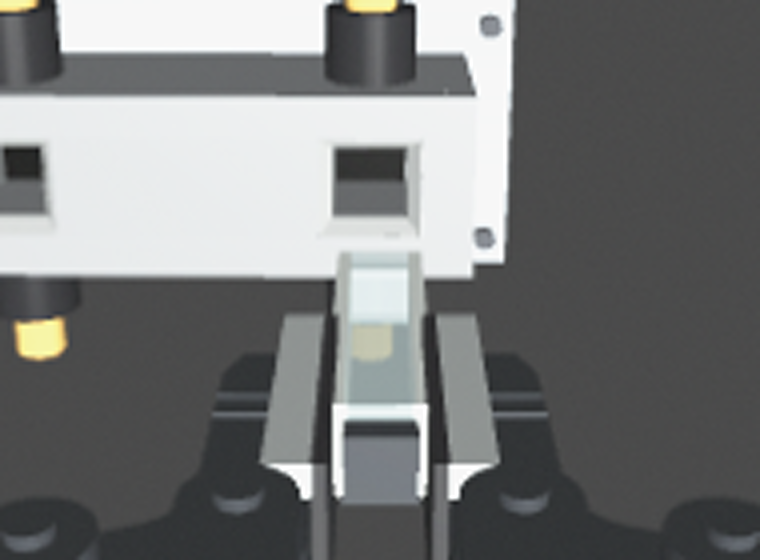

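The crop shows the cuvette upright and centred in the jaws: its bottom far edge is at image row 243.7, columns 264–285. The well neck is centred at image (272.6,225.5) and square to the jaws.

Run:
```python
from h import *
im,o=load("w4")
p=plane("wrist",[(272.6,225.5)],.038,o)[0]; print(p)
_,o3=load("w3"); c,d=rays("wrist",[(313.0,136.3)],o3);e,f=rays("wrist",[(272.6,225.5)],o);print(tri((c,d[0]),(e,f[0])))
print(delta([p[0],p[1],.0600],.22))
```

```text
[ 0.44538905 -0.26496462  0.038     ]
(array([ 0.44537516, -0.26502878,  0.03799857]), np.float64(6.483217766351411e-05))
(array([-0.0008, -0.0015,  0.0716]), array([ 0.0015, -0.0015,  0.0001]))
```

Request:
jog_arm(
  ticks=[-0.0005, -0.0015, 0.02, 0, 0, 0, 0, -0.0005, -0.0015, 0.04, 0, 0, 0, 0, -0.0005, -0.0015, 0.04, 0, 0, 0, 0, -0.0005, -0.0015, 0.04, 0, 0, 0, 0],
)

```text
t: 7.48
eef_pos: [0.4457, -0.2652, 0.0914]
tcp_rot: [3.14, -0.001, 0.22]
ft_force: [0.4, -1.1, 0.8]
opening: 0.131
grip_force: 60.7
```

Run:
```python
from h import *
print(delta([.44539,-.26496,.0600],.22))
```

```text
(array([-0.0003, -0.0003,  0.0314]), array([ 0.0011, -0.0011, -0.0004]))
```

Request:
jog_arm(
  ticks=[0, -0.0002, 0.008, 0, 0, 0, 0, 0, -0.0002, 0.016, 0, 0, 0, 0, 0, -0.0002, 0.024, 0, 0, 0, 0, 0, -0.0002, 0.03, 0, 0, 0, 0, 0, -0.0002, 0.031, 0, 0, 0, 0, 0, -0.0002, 0.031, 0, 0, 0, 0],
)

```text
t: 8.22
eef_pos: [0.445, -0.2644, 0.0593]
tcp_rot: [-3.141, 0.001, 0.22]
ft_force: [-2.1, 1.8, 3.8]
opening: 0.121
grip_force: 61.3
```

Request:
jog_arm(
  ticks=[0, 0, 0, 0, 0, 0, 0.25, 0, 0, 0, 0, 0, 0, 0.4, 0, 0, 0, 0, 0, 0, 0.4, 0, 0, 0, 0, 0, 0, 0.4, 0, 0, -0.03, 0, 0, 0, 0.4, 0, 0, -0.07, 0, 0, 0, 0.4, 0, 0, -0.1, 0, 0, 0, 0.4, 0, 0, -0.1, 0, 0, 0, 0.4],
)

```text
t: 9.22
eef_pos: [0.4472, -0.2659, 0.1624]
tcp_rot: [3.137, -0.005, 0.22]
ft_force: [0.5, -0.6, -0.6]
opening: 0.399
grip_force: 0.0
```

Run:
```python
from h import *
im,o=shot("w5"); g=proj("wrist",[[.44539,-.26496,.06]],o)[0];print(g)
u,v=map(int,g);cv2.imwrite("pics/crop5.png",cv2.resize(im[v-45:v+45,u-110:u+50],None,fx=5,fy=5,interpolation=2))
print(delta([.5967,.2743,.16],2.82),ctrl.get_obs()["q"])
```

```text
[272.03634617 222.99272785]
(array([ 2.648e-01, -4.936e-01, -1.000e-04]), array([ 0.0015, -0.0026,  0.5414])) [-5.84434369e-01  4.05825983e-02  2.02939572e+00 -1.18190680e-05
  1.06864827e+00  7.66586474e-01]
```

View pics/crop5.png

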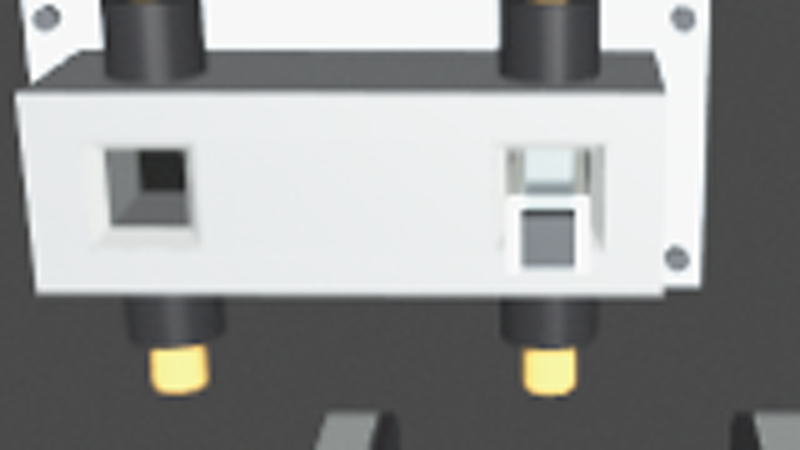

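Ref1 sits upright in the right-hand well, with its stopper at crop (548,238) and its windows towards the barrels. The other well at crop (150,188) is empty. Next is ref2.

Request:
jog_arm(
  ticks=[0.02, -0.03, -0.04, 0, 0, 0.05, 0.5, 0.045, -0.08, -0.05, 0, 0, 0.1, 0.6, 0.07, -0.13, -0.05, 0, 0, 0.15, 0.8, 0.095, -0.18, -0.05, 0, 0, 0.2, 1, 0.12, -0.23, -0.05, 0, 0, 0.26, 1, 0.145, -0.28, -0.05, 0, 0, 0.32, 1, 0.17, -0.33, -0.05, 0, 0, 0.38, 1, 0.20, -0.38, -0.05, 0, 0, 0.44, 1, 0.225, -0.43, -0.05, 0, 0, 0.5, 1, 0.25, -0.47, -0.02, 0, 0, 0.54, 1, 0.265, -0.493, 0.03, 0, 0, 0.54, 1, 0.265, -0.493, 0.03, 0, 0, 0.54, 1, 0.265, -0.493, 0.03, 0, 0, 0.54, 1, 0.265, -0.493, 0.03, 0, 0, 0.54, 1],
)

```text
t: 11.02
eef_pos: [0.5973, 0.2737, 0.1313]
tcp_rot: [-3.14, -0.002, -0.321]
ft_force: [-1.1, -0.3, 1.3]
opening: 0.999
grip_force: 0.0
```

Run:
```python
from h import *
im,o=shot("w6")
u,v=map(int,proj("wrist",[[.5967,.2743,.05]],o)[0]);print(u,v)
cv2.imwrite("pics/crop6.png",cv2.resize(im[v-50:v+50,u-66:u+66],(792,600),interpolation=2))
```

```text
273 231
```

View pics/crop6.png

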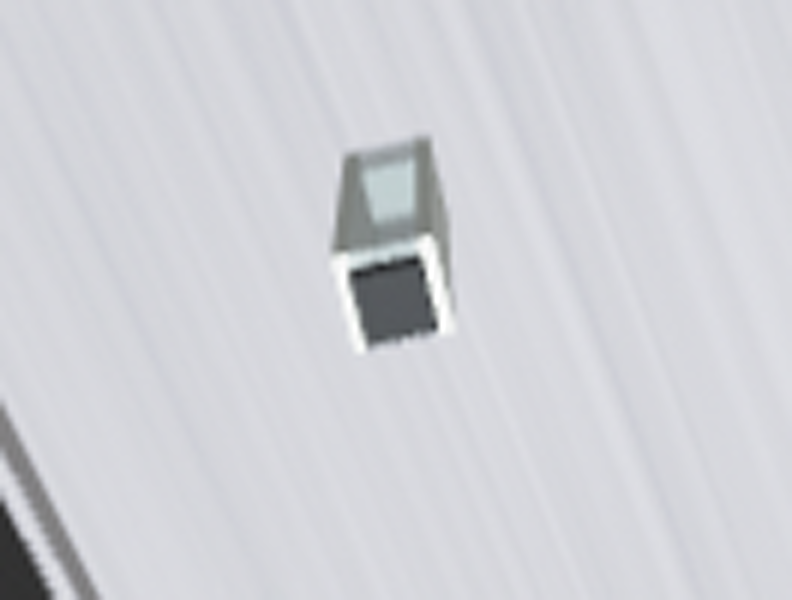

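Ref2's lid is centred at crop (394,301), i.e. image (272.7,231.2). It is turned about 12° anticlockwise, frosted faces left and right, so the tool must turn about −0.2 rad.

Run:
```python
from h import *
im,o=load("w6"); _,o1=load("w1")
c,d=rays("wrist",[(343.8,193.5)],o1);e,f=rays("wrist",[(272.7,231.2)],o);print(tri((c,d[0]),(e,f[0])))
P4=plane("wrist",[(273-66+x/6,231-50+y/6) for x,y in[(349,270),(422,257),(438,332),(368,348)]],.052,o)
d=[P4[1]-P4[0],P4[2]-P4[3]]; print([np.arctan2(v[0],-v[1]) for v in d]); e=[P4[3]-P4[0],P4[2]-P4[1]];print([np.arctan2(-v[1],-v[0]) for v in e])
p=plane("wrist",[(272.7,231.2)],.052,o)[0]; print(p,delta([p[0],p[1],.0475],-.11))
```

```text
(array([0.59811203, 0.27482826, 0.05260812]), np.float64(0.00025504307569760437))
[np.float64(-0.13387886994245568), np.float64(-0.07931178266096303)]
[np.float64(-0.10471494949638688), np.float64(-0.11963068719112668)]
[0.5979239  0.27464899 0.052     ] (array([-0.0001, -0.0008,  0.0842]), array([-0.0019, -0.003 , -0.2114]))
```

Request:
jog_arm(
  ticks=[0, -0.001, 0.02, 0, 0, -0.15, 0.6, 0, -0.001, 0.05, 0, 0, -0.21, 0.6, 0, -0.001, 0.074, 0, 0, -0.21, 0.6, 0, -0.001, 0.084, 0, 0, -0.21, 0.5, 0, -0.001, 0.084, 0, 0, -0.21, 0.3, 0, -0.001, 0.084, 0, 0, -0.21, 0, 0, -0.001, 0.084, 0, 0, -0.21, 0, 0, -0.001, 0.084, 0, 0, -0.21, 0, 0, -0.001, 0.084, 0, 0, -0.21, 0],
)

```text
t: 12.2
eef_pos: [0.5979, 0.2757, 0.0471]
tcp_rot: [-3.14, -0.003, -0.11]
ft_force: [-0.1, -0.4, 6.3]
opening: 0.13
grip_force: 60.5
```

Run:
```python
from h import *
print(delta([.4305+.001,-.1970,.13],.22))
```

```text
(array([-0.1133,  0.4881, -0.0838]), array([-0.0008, -0.003 , -0.33  ]))
```

Request:
jog_arm(
  ticks=[0, 0, -0.03, 0, 0, 0, 0, 0, 0, -0.08, 0, 0, 0, 0, 0, 0, -0.13, 0, 0, 0, 0, -0.005, 0.02, -0.173, 0, 0, 0, 0, -0.02, 0.07, -0.18, 0, 0, -0.04, 0, -0.03, 0.12, -0.18, 0, 0, -0.08, 0, -0.04, 0.17, -0.18, 0, 0, -0.12, 0, -0.052, 0.22, -0.18, 0, 0, -0.16, 0, -0.063, 0.27, -0.18, 0, 0, -0.2, 0, -0.075, 0.32, -0.18, 0, 0, -0.24, 0, -0.087, 0.37, -0.18, 0, 0, -0.28, 0, -0.1, 0.42, -0.17, 0, 0, -0.33, 0, -0.107, 0.46, -0.14, 0, 0, -0.33, 0, -0.1133, 0.488, -0.1, 0, 0, -0.33, 0, -0.1133, 0.488, -0.083, 0, 0, -0.33, 0, -0.1133, 0.488, -0.083, 0, 0, -0.33, 0, -0.1133, 0.488, -0.083, 0, 0, -0.33, 0],
)

```text
t: 14.32
eef_pos: [0.4316, -0.1969, 0.1295]
tcp_rot: [3.141, -0.002, 0.221]
ft_force: [0.2, 0.7, 0.5]
opening: 0.125
grip_force: 59.8
```

Run:
```python
from h import *
im,o=shot("w7")
cv2.imwrite("pics/crop7.png",cv2.resize(im[180:320,180:370],None,fx=4,fy=4,interpolation=2))
```

```text
(no output)
```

View pics/crop7.png

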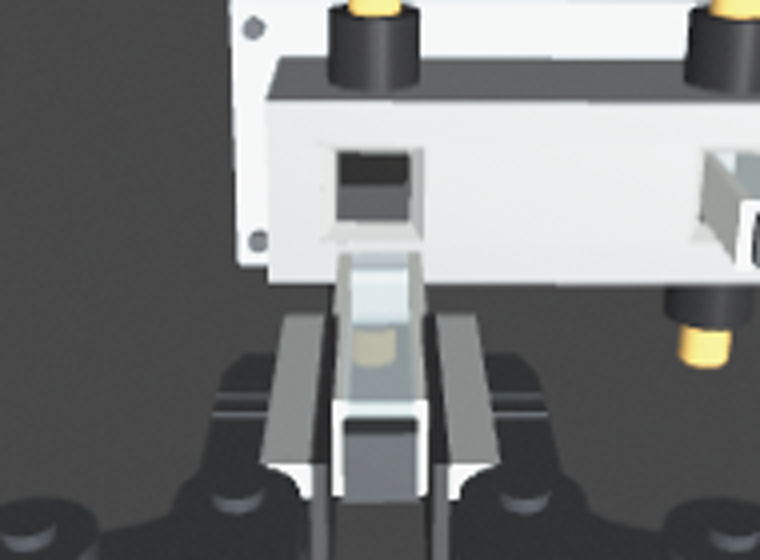

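The crop shows the empty well neck centred at image (273.5,226.4), square to the jaws. The cuvette is upright, with its bottom edge at image row 243.4.

Run:
```python
from h import *
im,o=load("w7")
p=plane("wrist",[(273.5,226.4)],.038,o)[0]; print(p, delta([p[0],p[1],.09],.22,o))
```

```text
[ 0.43074449 -0.19653308  0.038     ] (array([-0.0008, -0.0006,  0.0395]), array([ 0.0011, -0.0017,  0.0011]))
```

Request:
jog_arm(
  ticks=[-0.001, -0.0006, 0.02, 0, 0, 0, 0, -0.001, -0.0006, 0.038, 0, 0, 0, 0, -0.001, -0.0006, 0.046, 0, 0, 0, 0, -0.001, -0.0006, 0.054, 0, 0, 0, 0, -0.001, -0.0006, 0.062, 0, 0, 0, 0, -0.001, -0.0006, 0.067, 0, 0, 0, 0, -0.001, -0.0006, 0.069, 0, 0, 0, 0, -0.001, -0.0006, 0.069, 0, 0, 0, 0],
)

```text
t: 15.38
eef_pos: [0.4293, -0.1971, 0.0594]
tcp_rot: [3.141, -0.0, 0.22]
ft_force: [0.8, -0.6, 0.0]
opening: 0.126
grip_force: 59.9
```

Request:
jog_arm(
  ticks=[0, 0, 0, 0, 0, 0, 0.25, 0, 0, 0, 0, 0, 0, 0.4, 0, 0, 0, 0, 0, 0, 0.4, 0, 0, 0, 0, 0, 0, 0.4, 0, 0, -0.03, 0, 0, 0, 0.4, 0, 0, -0.07, 0, 0, 0, 0.4, 0, 0, -0.1, 0, 0, 0, 0.4, 0, 0, -0.1, 0, 0, 0, 0.4],
)

```text
t: 16.38
eef_pos: [0.4313, -0.1981, 0.1624]
tcp_rot: [3.137, -0.005, 0.22]
ft_force: [-0.4, 0.2, 0.2]
opening: 0.401
grip_force: 0.0
```

Run:
```python
from h import *
im,o=shot("w8"); g=cv2.cvtColor(im,cv2.COLOR_BGR2GRAY)
for X in([.4298,-.1966,.064],[.4449,-.2647,.064]):
    u,v=proj("wrist",[X],o)[0]; W=wells(im,[(u,v)],160,7)[0]
    print((u,v),W, plane("wrist",[W[:2]],.064,o).round(4))
# long cell lid in w1: dark blob
im,o1=load("w1"); g=cv2.cvtColor(im,cv2.COLOR_BGR2GRAY)
for thr in(125,150):
    W=wells(im,[(222,100)],thr,40)[0];print(W,plane("wrist",[W[:2]],.056,o1))
    b=cv2.boxPoints((W[0:2],W[2],W[3]));P4=plane("wrist",b,.056,o1);print(P4.round(4).tolist())
```

```text
(np.float64(271.56677856321886), np.float64(224.3149558252021)) (272.0, 224.0, (10.0, 10.0), 90.0) [[ 0.4301 -0.1969  0.064 ]]
(np.float64(360.5769795256802), np.float64(224.2913327947087)) (359.5, 223.0, (10.0, 11.0), 90.0) [[ 0.4457 -0.2635  0.064 ]]
(220.1566505432129, 99.94206237792969, (52.7373046875, 15.919461250305176), 58.392494201660156) [[0.474682   0.17257023 0.056     ]]
[[0.4534, 0.1578, 0.056], [0.4494, 0.1729, 0.056], [0.4964, 0.1877, 0.056], [0.5009, 0.1722, 0.056]]
(220.19343948364258, 99.9278678894043, (53.76914596557617, 16.195528030395508), 58.24052047729492) [[0.47467814 0.17260925 0.056     ]]
[[0.453, 0.1576, 0.056], [0.4489, 0.1728, 0.056], [0.4968, 0.188, 0.056], [0.5014, 0.1724, 0.056]]
```

Run:
```python
from h import *
print(delta([0.4747,.1726,.14],.30))
```

```text
(array([ 0.1242, -0.3514,  0.02  ]), array([ 0.002 , -0.0021, -0.0802]))
```

Request:
jog_arm(
  ticks=[0.01, -0.04, -0.03, 0, 0, 0, 0.6, 0.03, -0.09, -0.04, 0, 0, 0, 1, 0.05, -0.14, -0.04, 0, 0, 0, 1, 0.07, -0.19, -0.04, 0, 0, 0, 1, 0.085, -0.24, -0.04, 0, 0, -0.03, 1, 0.105, -0.29, -0.03, 0, 0, -0.06, 1, 0.12, -0.33, -0.01, 0, 0, -0.08, 1, 0.1242, -0.3514, 0.02, 0.005, 0.005, -0.08, 1, 0.1242, -0.3514, 0.02, 0, 0, -0.08, 1, 0.1242, -0.3514, 0.02, 0, 0, -0.08, 1, 0.1242, -0.3514, 0.02, 0, 0, -0.08, 1],
)

```text
t: 17.8
eef_pos: [0.4746, 0.1724, 0.1402]
tcp_rot: [3.141, -0.002, 0.299]
ft_force: [0.6, 0.6, -0.2]
opening: 1.0
grip_force: 0.0
```

Run:
```python
from h import *
im,o=shot("w9"); u,v=proj("wrist",[[.4747,.1726,.056]],o)[0]; print(u,v)
for thr in(110,140):
    W=wells(im,[(u,v)],thr,50)[0];p=plane("wrist",[W[:2]],.056,o)[0];b=cv2.boxPoints((W[0:2],W[2],W[3]));P4=plane("wrist",b,.056,o)
    s=[P4[1]-P4[0],P4[2]-P4[1]]; s.sort(key=np.linalg.norm); l=s[1]
    print(W,p,[np.linalg.norm(q) for q in s],np.arctan2(l[1],l[0]),delta([p[0],p[1],.034],np.arctan2(l[1],l[0])))
_,o1=load("w1");c,d=rays("wrist",[(220.2,99.93)],o1);e,f=rays("wrist",[W[:2]],o);print(tri((c,d[0]),(e,f[0])))
```

```text
274.1903392405698 228.63741910403823
(274.5, 227.5, (63.0, 21.0), 90.0) [0.47561499 0.17264455 0.056     ] [np.float64(0.014871763047596052), np.float64(0.04920153303891767)] -2.831909977168857 (array([8.000e-04, 1.000e-04, 1.063e-01]), array([ 0.0002, -0.0018, -0.0112]))
(274.0, 228.0, (64.0, 22.0), 90.0) [0.47513462 0.17287963 0.056     ] [np.float64(0.015580032548261786), np.float64(0.05004062600761457)] -2.8319027211418084 (array([ 0.0004, -0.0003,  0.1063]), array([ 0.0002, -0.0018, -0.0112]))
(array([0.47458935, 0.17254104, 0.05457309]), np.float64(0.00018653651566094188))
```

Request:
jog_arm(
  ticks=[0, 0, 0.04, 0, 0, 0, 0.7, 0, 0, 0.08, 0, 0, 0, 0.7, 0, 0, 0.1, 0, 0, 0, 0.7, 0, 0, 0.106, 0, 0, 0, 0.5, 0, 0, 0.106, 0, 0, 0, 0, 0, 0, 0.106, 0, 0, 0, 0, 0, 0, 0.106, 0, 0, 0, 0, 0, 0, 0.106, 0, 0, 0, 0],
)

```text
t: 18.85
eef_pos: [0.4749, 0.1733, 0.0345]
tcp_rot: [3.141, -0.002, 0.3]
ft_force: [0.5, -0.5, 5.3]
opening: 0.229
grip_force: 58.9
```

Run:
```python
from h import *
print(delta([.45,0.1,.27],1.5))
```

```text
(array([-0.0449,  0.0628, -0.2356]), array([ 0.0015, -0.0018, -1.2   ]))
```

Run:
```python
from h import *
for n,pts in(("scene",[(97,247),(91,264),(303,263),(301,286)]),("side",[(233,252),(255,252)])):
    print(n,plane(n,pts,.02).round(4).tolist())
print("tubes",plane("scene",[(157,227),(226,233)],.12).round(4).tolist())
print(delta([.46,-.12,.27],0.0))
```

```text
scene [[0.6165, -0.3576, 0.02], [0.6609, -0.3495, 0.02], [0.5857, 0.0763, 0.02], [0.6432, 0.0799, 0.02]]
side [[0.6213, 0.0778, 0.02], [0.5758, 0.0739, 0.02]]
tubes [[0.6255, -0.2042, 0.12], [0.6181, -0.0708, 0.12]]
(array([-0.1003,  0.2759, -0.2357]), array([-2.0e-04, -2.2e-03,  3.0e-01]))
```

Run:
```python
from h import *
print(delta([.46,-.138,.28],0.067))
```

```text
(array([-0.1056,  0.2931, -0.2457]), array([-1.00e-04, -2.20e-03,  2.33e-01]))
```

Request:
jog_arm(
  ticks=[0, 0, -0.02, 0, 0, 0, 0, 0, 0, -0.06, 0, 0, 0, 0, 0, 0, -0.11, 0, 0, 0, 0, 0, 0, -0.16, 0, 0, 0, 0, -0.01, 0.03, -0.2, 0, 0, 0, 0, -0.025, 0.07, -0.23, 0, 0, 0.05, 0, -0.04, 0.12, -0.245, 0, 0, 0.1, 0, -0.06, 0.17, -0.245, 0, 0, 0.15, 0, -0.078, 0.22, -0.245, 0, 0, 0.2, 0, -0.093, 0.26, -0.245, 0, 0, 0.233, 0, -0.1056, 0.293, -0.245, 0, 0, 0.233, 0, -0.1056, 0.293, -0.245, 0, 0, 0.233, 0, -0.1056, 0.293, -0.245, 0, 0, 0.233, 0],
)

```text
t: 20.48
eef_pos: [0.4592, -0.1376, 0.278]
tcp_rot: [-3.141, 0.0, 0.066]
ft_force: [0.3, 0.4, -1.5]
opening: 0.224
grip_force: 58.8
```

Run:
```python
from h import *
im,o=shot("w10"); g=cv2.cvtColor(im,cv2.COLOR_BGR2GRAY)
c=np.array([.6222,-.138]);a=1.638;ex=np.array([np.cos(a),np.sin(a)]);ey=np.array([-ex[1],ex[0]])
def L(x,y,z): return np.r_[c+x*ex+y*ey,z]
print(proj("wrist",[L(0,0,.12),L(.07,0,.12),L(-.07,0,.12),L(.22,0,.02),L(-.22,0,.02),L(0,.024,.02),L(0,-.024,.02)],o).round(1).tolist())
# profiles: along beam at z=.1375 (tube tops), then across tubes and rail
xs=np.arange(-.12,.121,.004); q=proj("wrist",[L(x,0,.1375) for x in xs],o).round().astype(int)
print("along",[(round(x*1e3),int(g[v,u])) for x,(u,v) in zip(xs,q) if 0<=u<560 and 0<=v<420])
for X,z in((.085,.12),(-.085,.12),(0.03,.02),(-.03,.02)):
    ys=np.arange(-.045,.0451,.003); q=proj("wrist",[L(X,y,z) for y in ys],o).round().astype(int)
    print("across",X,z,[(round(y*1e3),int(g[v,u])) for y,(u,v) in zip(ys,q) if 0<=u<560 and 0<=v<420])
```

```text
[[288.0, 11.9], [203.3, 12.8], [372.2, 13.4], [95.4, 45.1], [471.6, 45.8], [284.2, 63.0], [284.5, 17.4]]
along [(-120, 200), (-116, 142), (-112, 87), (-108, 175), (-104, 175), (-100, 177), (-96, 178), (-92, 178), (-88, 178), (-84, 181), (-80, 185), (-76, 232), (-72, 126), (-68, 113), (-64, 54), (-60, 55), (-56, 55), (-52, 54), (-48, 55), (-44, 56), (-40, 55), (-36, 54), (-32, 55), (-28, 56), (-24, 55), (-20, 55), (-16, 55), (-12, 55), (-8, 56), (-4, 55), (0, 55), (4, 56), (8, 55), (12, 54), (16, 56), (20, 55), (24, 55), (28, 54), (32, 55), (36, 55), (40, 56), (44, 55), (48, 55), (52, 56), (56, 56), (60, 59), (64, 148), (68, 233), (72, 229), (76, 182), (80, 183), (84, 181), (88, 182), (92, 183), (96, 183), (100, 183), (104, 34), (108, 60), (112, 136), (116, 189), (120, 59)]
across 0.085 0.12 [(-9, 165), (-6, 179), (-3, 190), (0, 190), (3, 182), (6, 172), (9, 159), (12, 143), (15, 120), (18, 89), (21, 67), (24, 68), (27, 67), (30, 231), (33, 233), (36, 233
[... 229 characters left out ...]
36), (42, 235), (45, 88)]
across 0.03 0.02 [(-42, 55), (-39, 55), (-36, 56), (-33, 55), (-30, 56), (-27, 54), (-24, 56), (-21, 55), (-18, 232), (-15, 234), (-12, 233), (-9, 238), (-6, 235), (-3, 78), (0, 79), (3, 80), (6, 79), (9, 79), (12, 231), (15, 235), (18, 234), (21, 233), (24, 237), (27, 235), (30, 79), (33, 57), (36, 55), (39, 55), (42, 54), (45, 55)]
across -0.03 0.02 [(-42, 55), (-39, 56), (-36, 55), (-33, 55), (-30, 54), (-27, 56), (-24, 56), (-21, 55), (-18, 238), (-15, 237), (-12, 237), (-9, 239), (-6, 237), (-3, 122), (0, 86), (3, 85), (6, 84), (9, 87), (12, 236), (15, 238), (18, 237), (21, 237), (24, 238), (27, 236), (30, 110), (33, 55), (36, 55), (39, 54), (42, 55), (45, 54)]
```

Request:
jog_arm(
  ticks=[0.035, 0, 0, 0, 0, 0, 0, 0.07, 0, 0, 0, 0, 0, 0, 0.07, 0, 0, 0, 0, 0, 0, 0.07, 0, 0, 0, 0, 0, 0],
)

```text
t: 21.02
eef_pos: [0.5288, -0.1323, 0.2779]
tcp_rot: [-3.141, 0.001, 0.069]
ft_force: [-0.1, 0.4, -1.0]
opening: 0.224
grip_force: 58.7
```

Create ph.py:
```python
from h import *
c=np.array([.6177,-.138]);a=1.638
def frame(c,a):
    ex=np.array([np.cos(a),np.sin(a)]);ey=np.array([-ex[1],ex[0]])
    return lambda x,y,z: np.r_[c+x*ex+y*ey,z]
def prof(g,o,L,x,ys,z,ax):
    q=np.float32(proj("wrist",[L(x,y,z) if ax==1 else L(y,x,z) for y in ys],o))
    return cv2.remap(g,q[:,0].reshape(1,-1),q[:,1].reshape(1,-1),1,borderValue=0)[0].astype(float)
def rail(g,o,L):
    ys=np.arange(-.04,.0401,.0005); out=[]
    for x in np.arange(-.1,.101,.01):
        b=np.where(prof(g,o,L,x,ys,.02,1)>160)[0]
        if len(b)<8: continue
        w=ys[b[-1]]-ys[b[0]]
        if .044<w<.052: out.append((x,(ys[b[0]]+ys[b[-1]])/2))
    return np.array(out)
```

Run:
```python
from ph import *
im,o=shot("w11"); g=cv2.cvtColor(im,cv2.COLOR_BGR2GRAY); L=frame(c,a)
for nm in("w10","w11"):
    im,o=load(nm); g=cv2.cvtColor(im,cv2.COLOR_BGR2GRAY)
    r=rail(g,o,L); k=np.polyfit(r[:,0],r[:,1],1); print(nm,len(r),k,np.std(r[:,1]-np.polyval(k,r[:,0])),r[:,0].min(),r[:,0].max())
    xs=np.arange(-.235,.2351,.001)
    for yy in(-.016,.016):
        b=np.where(prof(g,o,L,yy,xs,.02,0)>160)[0]; print("ends",yy,xs[b[0]],xs[b[-1]])
    xs=np.arange(-.09,.0901,.001)
    for z in(.12,.1375): b=np.where(prof(g,o,L,0,xs,z,0)<75)[0]; print("gap",z,xs[b[0]],xs[b[-1]])
    ys=np.arange(-.06,.0601,.003)
    for x in(.085,-.085): print(x,prof(g,o,L,x,ys,.12,1).astype(int).tolist())
print(ctrl.get_obs()["eef_pos"])
```

```text
w10 18 [-0.00660475 -0.0003108 ] 0.00016626485217932776 -0.09000000000000001 0.0799999999999999
ends -0.016 -0.235 0.09800000000000031
ends 0.016 -0.22299999999999998 0.2150000000000004
gap 0.12 -0.06799999999999998 0.06200000000000014
gap 0.1375 -0.06399999999999997 0.059000000000000136
0.085 [0, 0, 0, 0, 0, 0, 0, 0, 0, 0, 0, 0, 0, 0, 0, 71, 175, 186, 192, 186, 177, 166, 152, 136, 107, 72, 67, 68, 70, 234, 232, 233, 234, 100, 55, 55, 56, 56, 56, 55, 55]
-0.085 [0, 0, 0, 0, 0, 0, 0, 0, 0, 0, 0, 0, 0, 0, 0, 184, 221, 231, 234, 231, 227, 216, 182, 136, 113, 84, 87, 87, 89, 231, 237, 236, 237, 160, 57, 56, 56, 55, 56, 55, 56]
w11 20 [-0.00960526 -0.00061053] 0.0002827554736777646 -0.1 0.08999999999999989
ends -0.016 -0.235 0.23500000000000043
ends 0.016 -0.235 0.23200000000000043
gap 0.12 0.05400000000000013 0.06100000000000014
gap 0.1375 0.05100000000000013 0.058000000000000135
0.085 [56, 56, 56, 57, 56, 56, 57, 55, 55, 56, 57, 56, 57, 57, 57, 137, 161, 176, 189, 198, 192, 181, 170, 155, 130, 220, 236, 56, 56, 56, 55, 57, 56, 56, 57, 56, 57, 56, 57, 56, 56]
-0.085 [56, 56, 57, 56, 56, 57, 56, 56, 57, 56, 57, 57, 57, 55, 57, 123, 187, 223, 233, 236, 235, 236, 225, 203, 146, 126, 238, 87, 56, 57, 57, 56, 55, 56, 56, 57, 57, 56, 56, 56, 57]
[ 0.52858553 -0.13253475  0.27803928]
```

Run:
```python
from ph import *
L=frame(np.array([.6184,-.141]),1.630)
im,o=load("w11"); hsv=cv2.cvtColor(im,cv2.COLOR_BGR2HSV); g=cv2.cvtColor(im,cv2.COLOR_BGR2GRAY)
ys=np.arange(-.024,.0241,.001)
for x in(.082,.095,-.08,-.09): print(x,prof(g,o,L,x,ys,.12,1).astype(int).tolist())
C=rays("wrist",[(280,200)],o)[0];print("cam",C)
# expected tangent silhouettes of r=17.5 tube on plane z=.12
cy=(C[:2]-np.array([.6184,-.141]))@np.array([-np.sin(1.63),np.cos(1.63)]); h=C[2]-.12; D=np.hypot(cy,h); be=np.arcsin(.0175/D); al=np.arctan2(-cy,h)
print(cy,[cy+h*np.tan(al+s*be) for s in(-1,1)])
```

```text
0.082 [56, 56, 57, 55, 56, 56, 57, 58, 78, 116, 132, 145, 152, 157, 164, 169, 174, 179, 183, 187, 192, 196, 200, 202, 200, 195, 192, 188, 184, 179, 177, 173, 167, 162, 157, 151, 146, 135, 122, 131, 194, 232, 237, 236, 221, 127, 56, 58, 57]
0.095 [56, 55, 56, 51, 59, 62, 62, 60, 75, 120, 137, 149, 157, 162, 167, 171, 176, 181, 186, 190, 192, 194, 195, 197, 194, 192, 187, 184, 181, 176, 173, 169, 164, 159, 153, 147, 141, 131, 117, 98, 71, 62, 61, 62, 61, 61, 60, 60, 59]
-0.08 [56, 57, 56, 56, 56, 56, 56, 65, 146, 204, 222, 227, 230, 232, 234, 235, 236, 235, 234, 235, 236, 236, 236, 237, 236, 235, 236, 235, 234, 235, 235, 235, 236, 237, 236, 231, 223, 206, 179, 168, 222, 238, 238, 233, 175, 80, 57, 57, 56]
-0.09 [56, 57, 55, 55, 75, 81, 83, 87, 102, 124, 142, 152, 158, 164, 168, 174, 178, 184, 191, 197, 204, 210, 215, 218, 217, 213, 207, 199, 191, 183, 175, 168, 162, 157, 151, 144, 138, 128, 114, 99, 84, 85, 85, 83, 81, 78, 80, 81, 79]
cam [ 0.60731719 -0.12702965  0.40340734]
0.010236778051192512 [np.float64(-0.017584117345687697), np.float64(0.017505755208541564)]
```

Run:
```python
from h import *
print(delta([.6186,-.141,.2],1.63), ctrl.get_obs()["q"])
```

```text
(array([0.0893, 0.0146, 0.0779]), array([-1.000e-03,  6.000e-04, -1.562e+00])) [-2.91336766e-01  3.44899802e-04  1.84538459e+00 -7.12153658e-05
  1.29692833e+00  1.21149581e+00]
```

Request:
jog_arm(
  ticks=[0.01, 0.002, 0, 0, 0, -0.18, 0, 0.02, 0.004, 0, 0, 0, -0.36, 0, 0.03, 0.006, 0, 0, 0, -0.54, 0, 0.04, 0.008, 0, 0, 0, -0.72, 0, 0.05, 0.01, 0, 0, 0, -0.9, 0, 0.06, 0.012, 0, 0, 0, -1.08, 0, 0.07, 0.013, 0, 0, 0, -1.26, 0, 0.08, 0.014, 0, 0, 0, -1.44, 0, 0.0893, 0.0146, 0, 0, 0, -1.562, 0, 0.0893, 0.0146, 0, 0, 0, -1.562, 0, 0.0893, 0.0146, 0.04, 0, 0, -1.562, 0, 0.0893, 0.0146, 0.078, 0, 0, -1.562, 0, 0.0893, 0.0146, 0.078, 0, 0, -1.562, 0, 0.0893, 0.0146, 0.078, 0, 0, -1.562, 0],
)

```text
t: 22.82
eef_pos: [0.6197, -0.1422, 0.2018]
tcp_rot: [3.14, 0.001, 1.628]
ft_force: [-0.2, -0.4, -0.3]
opening: 0.228
grip_force: 58.7
```

Run:
```python
from ph import *
im,o=shot("w12"); g=cv2.cvtColor(im,cv2.COLOR_BGR2GRAY); L=frame(np.array([.6184,-.141]),1.630)
ys=np.arange(-.024,.0241,.001)
print(proj("wrist",[L(.082,0,.12),L(-.08,0,.12),L(.04,0,.02),L(.1,0,.02)],o))
for x in(.076,.08,.09,): print(x,prof(g,o,L,x,ys,.12,1).astype(int).tolist())
r=rail(g,o,L);print(np.round(r,4).tolist())
print(delta([.6186,-.141,.127],1.63))
# held cell: rows across cell lid
for x in(0,.01,.02): 
    X=Ro.from_euler("xyz",o["tcp_rot"]).as_matrix(); q=np.float32(proj("wrist",[o["eef_pos"]+X@[x,y,-.0215] for y in np.arange(-.014,.0141,.001)],o))
    print("cell",cv2.remap(g,q[:,0].reshape(1,-1),q[:,1].reshape(1,-1),1)[0].tolist())
```

```text
[[272.90021203 109.50753532]
 [273.63857199 320.83105075]
 [273.4985975  155.76703349]
 [273.31201108  92.07102184]]
0.076 [48, 48, 48, 47, 47, 48, 49, 46, 126, 94, 109, 119, 124, 129, 134, 139, 144, 149, 154, 159, 165, 169, 175, 179, 181, 177, 173, 168, 165, 160, 155, 151, 147, 142, 138, 134, 131, 124, 112, 100, 68, 48, 47, 47, 47, 47, 48, 49, 48]
0.08 [47, 48, 48, 47, 47, 48, 48, 46, 131, 95, 110, 120, 126, 131, 135, 140, 144, 149, 155, 160, 166, 170, 175, 178, 180, 176, 172, 167, 163, 159, 154, 151, 147, 142, 138, 134, 129, 122, 110, 99, 62, 47, 47, 47, 47, 47, 48, 47, 47]
0.09 [48, 47, 47, 47, 47, 48, 48, 71, 131, 103, 113, 123, 128, 133, 138, 142, 146, 151, 156, 161, 167, 169, 173, 176, 178, 174, 171, 165, 162, 157, 153, 149, 144, 141, 136, 131, 125, 119, 107, 91, 63, 48, 48, 48, 47, 48, 48, 48, 48]
[[-0.04, -0.0002], [-0.03, -0.0005], [-0.02, -0.0002], [-0.01, -0.0002], [-0.0, 0.0], [0.01, -0.0002], [0.02, -0.0005], [0.03, -0.0002], [0.04, 0.0], [0.05, -0.0002], [0.06, -0.0002], [0.07, 0.0003]]
(array([ 0.0015, -0.0019,  0.0757]), array([ 0.0032,  0.0011, -0.002 ]))
cell [34, 34, 30, 71, 94, 239, 103, 95, 94, 95, 94, 95, 94, 95, 95, 95, 95, 95, 94, 95, 95, 95, 205, 177, 75, 58, 36, 32, 32]
cell [34, 228, 235, 97, 85, 244, 99, 99, 100, 100, 100, 101, 101, 101, 100, 100, 100, 100, 100, 100, 100, 100, 192, 198, 76, 220, 237, 107, 32]
cell [91, 92, 93, 93, 208, 244, 112, 107, 106, 106, 107, 107, 106, 106, 107, 107, 106, 106, 106, 106, 107, 106, 208, 245, 93, 92, 93, 92, 43]
```

Request:
jog_arm(
  ticks=[0.001, -0.0013, 0.03, 0, 0, 0, 0, 0.001, -0.0013, 0.06, 0, 0, 0, 0, 0.001, -0.0013, 0.075, 0, 0, 0, 0, 0.001, -0.0013, 0.075, 0, 0, 0, 0, 0.001, -0.0013, 0.075, 0, 0, 0, 0, 0.001, -0.0013, 0.075, 0, 0, 0, 0],
)

```text
t: 23.62
eef_pos: [0.6192, -0.1414, 0.127]
tcp_rot: [3.139, 0.001, 1.629]
ft_force: [0.0, 0.4, -1.0]
opening: 0.229
grip_force: 58.7
```

Run:
```python
from ph import *
im,o=shot("w13"); g=cv2.cvtColor(im,cv2.COLOR_BGR2GRAY); L=frame(np.array([.6184,-.141]),1.630)
ys=np.arange(-.024,.0241,.001)
for x in(.076,.085): print(x,prof(g,o,L,x,ys,.12,1).astype(int).tolist())
for _ in range(3):
    ctrl.get_image("side"); print(delta([.6186,-.141,.1265],1.63), ctrl.get_obs()["ft_force"], ctrl.get_obs()["grip_force"])
X=Ro.from_euler("xyz",o["tcp_rot"]).as_matrix()
for x in(0.,.015): 
    q=np.float32(proj("wrist",[o["eef_pos"]+X@[x,y,-.0215] for y in np.arange(-.014,.0141,.001)],o))
    print("cell",cv2.remap(g,q[:,0].reshape(1,-1),q[:,1].reshape(1,-1),1)[0].tolist())
# lid end along tool x
q=np.float32(proj("wrist",[o["eef_pos"]+X@[x,0,-.0215] for x in np.arange(.018,.034,.001)],o)); print("end",cv2.remap(g,q[:,0].reshape(1,-1),q[:,1].reshape(1,-1),1)[0].tolist())
```

```text
0.076 [54, 55, 56, 55, 55, 55, 56, 56, 79, 111, 129, 140, 145, 151, 156, 163, 168, 174, 179, 184, 191, 197, 202, 207, 210, 205, 201, 196, 192, 186, 181, 177, 172, 167, 162, 157, 152, 148, 136, 118, 79, 56, 55, 55, 55, 56, 55, 56, 55]
0.085 [55, 56, 56, 56, 55, 55, 57, 54, 83, 115, 132, 142, 148, 155, 159, 164, 169, 175, 181, 187, 193, 198, 202, 205, 207, 203, 198, 193, 188, 184, 179, 176, 170, 165, 161, 155, 151, 145, 133, 116, 76, 56, 55, 55, 56, 55, 56, 56, 55]
(array([ 0.0002, -0.0001, -0.    ]), array([ 0.0018,  0.0006, -0.0012])) [-0.09430868  0.5326271  -0.22165417] 58.71790945529938
(array([ 0.0002,  0.0001, -0.0003]), array([ 0.0014,  0.0005, -0.0013])) [ 0.1906517   0.60542285 -0.38401129] 58.71709227561951
(array([ 0.0001,  0.0002, -0.0006]), array([ 0.001 ,  0.0003, -0.0013])) [-0.15850734 -0.39738419 -0.68766317] 58.71751070022583
cell [40, 39, 37, 82, 110, 244, 120, 109, 109, 110, 110, 109, 110, 110, 110, 111, 110, 110, 109, 110, 110, 110, 228, 187, 86, 71, 42, 37, 39]
cell [108, 107, 106, 86, 200, 246, 122, 119, 119, 119, 119, 120, 120, 121, 120, 120, 120, 120, 119, 120, 120, 119, 233, 247, 40, 107, 107, 108, 107]
end [122, 122, 124, 124, 125, 125, 126, 53, 105, 245, 229, 199, 199, 200, 199, 200, 200]
```

Request:
jog_arm(
  ticks=[0, 0, 0, 0, 0, 0, 0, 0, 0, 0, 0, 0, 0, 0, 0, 0, 0, 0, 0, 0, 0, 0, 0, 0, 0, 0, 0, 0],
)

```text
t: 24.32
eef_pos: [0.618, -0.1411, 0.1252]
tcp_rot: [-3.141, -0.0, 1.629]
ft_force: [-0.3, -0.7, -0.4]
opening: 0.227
grip_force: 58.7
```

```bash
python3 -c "
from station import ctrl
print(ctrl.close_job())"
```

```text
the job is handed in; nothing more can be done
None
```

I handed the job in at 24.3 s, before any verdict came back: by my last measurements both cuvettes are seated in their wells and released, windows to the barrels, and the long cell is held still and upright in the beam, within about 1 mm of centre sideways and 2 mm in height.

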